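# Seat the clip plate on its two pins

### The arm

A 6-joint arm with a two-finger parallel gripper is mounted at the origin on the work surface. World frame = base frame: x ahead of the robot, y to its left, z up, the work surface at z = 0. Lengths are in mm, angles in degrees, forces in N, time in s.
With the tool pointing down it reaches from about 350 to 850 mm from the base axis. Payload 8.1 kg.
Tool frame: the origin (TCP) lies midway between the tips of the shut fingers; the grasp point (between the pads) lies 19 mm behind it; z points along the fingers, y is the direction in which the jaws open and shut (so a half turn about z gives the same grasp; the last joint's range is limited). The gripper opens to 85 mm and grips with 20 to 120 N. Pads are 22 mm wide; open, the fingers measure 114 mm over their backs; the gripper's body (76 mm by 85 mm) begins 54 mm behind the grasp point. The pads swing forward as they close: fully open they stand 13 mm farther back than shut.
Start: joints at [-68.205, 7.471, 85.268, -0, 87.261, -4.893], TCP at [269.502, -536.073, 231.292] pointing down, gripper open.
Joint ranges: [-169.43, 169.43], [-51.17, 129.36], [1.28, 143.12], [-76.62, 256.62], [0, 156.53], [-152.29, 152.29]. Speed limits (degrees/s): [136.94, 136.94, 159.86, 180, 180, 180].

### API

Orientations are given as [roll, pitch, yaw] about the fixed x, y, z axes, in that order (R = Rz(yaw) Ry(pitch) Rx(roll)).
In Python, from bench import telemetry, snapshot, camera_params, job gives the robot as it stands. The module is installed in compiled form; this text tells all that it offers.
- The arm moves only by the shell command python3 -m jog 'ROWS' [FORCE]. ROWS is JSON, a list that holds one entry, the list of rows, each a list of 7 numbers: the shift along the tool's x, y, z in units of 50 mm (1.0 is 50 mm), then the turn, a rotation vector about the tool's x, y, z in units of 2 pi rad (1.0 is 2 pi rad), then the opening, from 0 (shut) to 1 (fully open). In form: [[[dx, dy, dz, rx, ry, rz, claw], ...]]. A call has 1 to 12 rows; each row shifts and turns the commanded pose from where the row before left it, along the tool's axes as they then stand; what a row does not reach is not made up. A row lasts 1/8 s, in which the tool goes at most 62.5 mm and 10.7 degrees, less where a joint would pass 70% of its speed; a pose out of reach is approached as far as the arm can. A call with a number of a shift or a turn outside -1 to 1 is refused whole. A call with a gripper value outside its range is refused whole. The fingers move at their own pace and stop on an object; FORCE is the grip in N (left out, the last holds). Time passes only in rows, so rows that do not move let the fingers close. It gives the time, the measured TCP pose, the force and the opening at its end, in the units of the state.
- telemetry.sense(): the state, without advancing time (a new reading comes with each control period).
- snapshot(name): name is "scene" or "top"; returns (picture, depth): 480x640x3 uint8, red, green, blue; 480x640 float32, mm along the optical axis (not along the pixel's ray), 0 where there is no reading.
- camera_params(name): a dict with "K" (3x3 intrinsics, pixels), "D" ([k1, k2, p1, p2, k3] as OpenCV has them; the pictures are not rectified), "extrinsics" (4x4, takes a point from camera to world coordinates). Camera axes: x right, y down, z forward; pixel columns grow to the right and rows downward; lengths in mm; the calibration is good to about 2 mm. A picture is of the moment at which its call begins. camera_params takes no time and is no camera call.
- job.hand_in(): hands the job in, once; it reports no verdict.
The state is a dict: "time": time; "joint_pos": joint angles; "qd": joint speeds; "joint_efforts": joint torques, N m; "tool_pos": TCP position; "tcp_rot": TCP orientation; "ft_force": force on the tool from outside, world axes, zero at the start; "wrist_torque": the same for the moment, N m; "finger_gap": finger opening in mm.
Only numpy, scipy, OpenCV 4.12 (cv2) and the standard library are available. Lean on these libraries where they do the work, as an engineer would, in place of code of your own. Each camera call takes 0.05 s, during which the arm holds its last target. There are 200 camera calls.

### The job

The metal foot plate that carries the spring clip and the broken teapot spout is lying propped up on the two pins of the cast-iron stand. With the fingertips only, push it back against the stand's raised fence and slide it sideways along the fence until both of its holes drop over the pins and it lies flat on the stand, then leave it. Do not lift or carry the plate, do not touch the spout, and leave the other things on the trolley where they are.

Things in the scene. Friction and masses are not known exactly. Their poses are not given: they have to be found in the camera images.
- stand: Fixed cast-iron stand: flat bed 205 x 225 x 18 mm, origin on the trolley top, deck 18 mm above it. In its frame (x to the fence) the bed spans x -85 to 120, y -135 to 90 mm. The seated plate's origin is at (0, 0, 18) mm within 2 mm, axes parallel. At the start the plate is 25 to 50 mm short of there towards -y, about 9 to 18 mm off the fence and up to 0.1 rad askew.
- pin_near (a point): Centre of the rounded tip of the stand's pin farther from the fence; stand frame (-30, 8, 24) mm. Both pins are steel, 8.5 mm in diameter, stand 6 mm above the deck, fixed.
- pin_far (a point): Centre of the rounded tip of the pin nearer the fence; stand frame (30, 8, 24) mm.
- plate: Loose aluminium foot plate 100 (x) x 130 (y) x 8 mm, about 0.33 kg (varies). Origin at the centre of its underside. At the start it rests on both pin tips and on its own -y edge, tilted about 0.06 rad, its +y end high. A slow push of 2 to 8 N slides it, 12 to 15 N squares it firmly against the fence; when the holes come over the pins it drops and the pins stop it. A spring clip (30 x 30 mm) with the spout stands in its middle.
- hole_near (a point): Centre, at the plate's upper face, of its hole farther from the fence; plate frame (-30, 8, 8) mm. Both are through holes of 12 mm diameter.
- hole_far (a point): Centre of the plate's hole nearer the fence, at the upper face; plate frame (30, 8, 8) mm.
- spout: Broken green-glazed teapot spout in the clip, fixed to the plate; its origin is the plate's origin. In the plate's frame it spans x -13 to 13, y -25 to 40, z 17 to 52 mm, the highest thing on the plate. Not to be touched.
- finial: Bystander: blue-and-white porcelain tureen finial, 36 mm across, 51 mm tall, standing on the trolley past the stand's +y end. Origin at its foot.
- brooch: Bystander: round pink porcelain brooch, 34 mm across, 11 mm tall, lying on the stand's ledge behind the fence. Origin at its underside.
- snuffer: Bystander: pewter candle snuffer, a cone 36 mm across and 56 mm tall with a small loop handle, standing on the trolley on the robot's side of the stand. Origin at its foot.
- pin_vise: Bystander: brass pin vise 87 mm long, 13 mm thick, lying on the stand's ledge behind the fence. Origin at its underside.
- jar: Bystander: amber glass jar 48 mm across, 55 mm tall, on the trolley to the left. Origin at its foot.
- teabowl: Bystander: white porcelain tea bowl 72 mm across, 45 mm tall, on the trolley to the right. Origin at its foot.
- fence (a point): Middle of the top edge of the fence's bearing face, stand frame (50.5, -22, 32) mm. The fence is a straight rib along the stand's y over the whole bed, 12 mm wide, 14 mm above the deck; its bearing face looks to the stand's -x, towards the robot. Behind it (x 63 to 120) is a ledge with two bystanders.
Not all that is in view belongs to the job. Of the things shaped like the plate, the aluminium one is meant.

How it is judged:
By the outcome, as a careful person would: the job done as asked, in the order asked, and still so for the second after the job is handed in, with the robot touching nothing.
It also fails if it takes over 58 s, if anything falls off the work surface, if the arm or the gripper's body presses on something with over 40 N, if the wrist force passes 120 N, or if a joint passes its speed limit or range.

## Working session

There is one attempt and no reset: what is moved stays moved. The work goes in short steps, Python scripts to look and compute and a shell command to move; the robot and the scene stay as the last step left them, time stands still between calls to the robot, and variables do not carry over. Pictures are saved under pics/ and viewed, about 8 in all and at most 12, crops included, and the job is handed in when it is done.

```bash
ls; mkdir -p pics; python3 - <<'E'
from bench import telemetry,snapshot,camera_params
import cv2,numpy as np
for n in("scene","top"):
    p,d=snapshot(n);cv2.imwrite(f"pics/{n}0.png",p[:,:,::-1]);np.save(f"pics/{n}0.npy",d)
    c=camera_params(n);print(n,np.round(c["K"],1).tolist(),c["D"],np.round(c["extrinsics"],3).tolist())
print(telemetry.sense())
E
```

```text
pics
scene [[443.4, 0.0, 321.7], [0.0, 443.4, 233.1], [0.0, 0.0, 1.0]] [-0.01278368  0.          0.          0.          0.        ] [[0.097, 0.718, -0.689, 1169.217], [0.995, -0.068, 0.069, -84.929], [0.003, -0.692, -0.722, 733.583], [0.0, 0.0, 0.0, 1.0]]
top [[618.4, 0.0, 323.9], [0.0, 618.4, 237.5], [0.0, 0.0, 1.0]] [-0.18705897  0.          0.          0.          0.        ] [[-0.07, -0.975, 0.211, 157.644], [-0.998, 0.07, -0.009, -4.338], [-0.006, -0.211, -0.977, 1715.988], [0.0, 0.0, 0.0, 1.0]]
{'time': 0.1, 'joint_pos': array([-6.82023146e+01,  7.51135278e+00,  8.53237516e+01, -1.39445687e-03,
        8.72618049e+01, -4.89183794e+00]), 'qd': array([ 0.0134241 , -0.03530375, -0.14652722, -0.03296819, -0.03034716,
        0.01075208]), 'joint_efforts': array([ 9.79343640e-04, -5.70951855e+01, -5.01941729e+01, -1.54984909e-04,
        8.15581356e-03,  1.10798334e-05]), 'tool_pos': array([ 269.32977523, -535.59263244,  230.33655037]), 'tcp_rot': array([-1.79903325e+02, -6.87625419e-03,  2.66895854e+01]), 'ft_force': array([0.29719136, 0.03555004, 0.30812368]), 'wrist_torque': array([-0.05936567, -0.05360361,  0.0154935 ]), 'finger_gap': 85.77427329782076}
```

View pics/scene0.png

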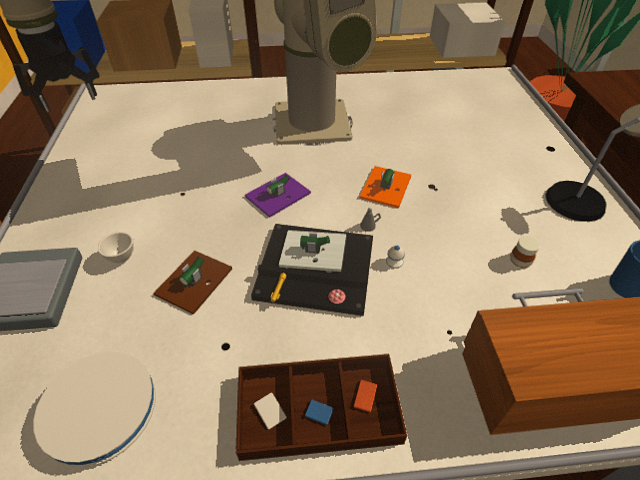

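View pics/top0.png

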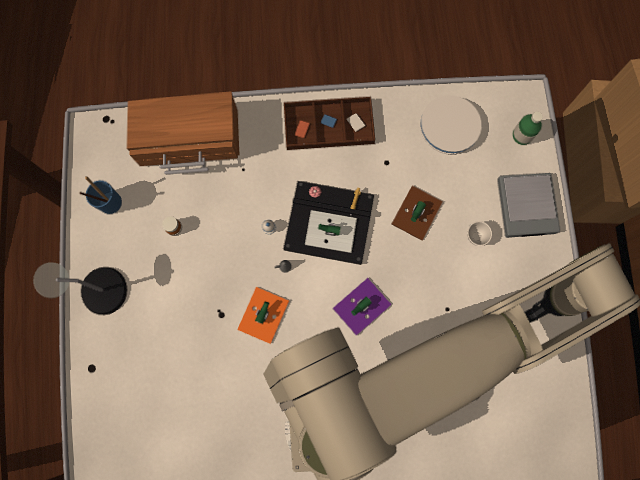

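The plate-shaped things in the scene view are purple (277,193), orange (386,186), brown (193,281) and the aluminium/white one on the black stand (312,250). The last one fits, since it lies on the stand. I'll confirm with a crop and measure in the same step.

```bash
cat > h.py <<'E'
import cv2,numpy as np
from bench import telemetry,snapshot,camera_params
def ray(n,uv,z):
    c=camera_params(n);E=np.array(c["extrinsics"]);uv=np.array(uv,float).reshape(-1,1,2)
    q=cv2.undistortPoints(uv,np.array(c["K"]),np.array(c["D"])).reshape(-1,2)
    d=np.c_[q,np.ones(len(q))]@E[:3,:3].T;o=E[:3,3]
    return o+d*((np.reshape(z,(-1,1))-o[2])/d[:,2:])
def proj(n,P):
    c=camera_params(n);E=np.linalg.inv(np.array(c["extrinsics"]))
    r,_=cv2.Rodrigues(E[:3,:3]);return cv2.projectPoints(np.array(P,float),r,E[:3,3],np.array(c["K"]),np.array(c["D"]))[0].reshape(-1,2)
def cloud(n,d):
    c=camera_params(n);E=np.array(c["extrinsics"]);v,u=np.mgrid[:480,:640]
    q=cv2.undistortPoints(np.stack([u,v],-1).reshape(-1,1,2).astype(float),np.array(c["K"]),np.array(c["D"])).reshape(480,640,2)
    return np.dstack([q,np.ones((480,640))])*d[...,None]@E[:3,:3].T+E[:3,3]
def big(m,near):
    m=cv2.morphologyEx(m.astype(np.uint8),cv2.MORPH_CLOSE,np.ones((3,3)))
    k,l,s,ce=cv2.connectedComponentsWithStats(m);b=[i for i in range(1,k) if s[i,4]>200]
    i=min(b,key=lambda i:np.hypot(*(ce[i]-near)));return l==i
E
cat > m.py <<'E'
from h import *
import sys
I={}
for n,(x,y,w,h) in dict(scene=(235,200,200,130),top=(230,165,160,120)).items():
    p,d=snapshot(n);I[n]=p;C=cloud(n,d)
    hsv=cv2.cvtColor(p,cv2.COLOR_RGB2HSV)
    near=(315,270) if n=="scene" else (330,225)
    dark=big(hsv[...,2]<70,near)
    pl=np.zeros((480,640),bool);pl[y:y+h,x:x+w]=1
    hull=np.zeros((480,640),np.uint8)
    cs,_=cv2.findContours(dark.astype(np.uint8),0,2);hu=cv2.convexHull(max(cs,key=cv2.contourArea))
    cv2.fillPoly(hull,[hu],1);hull=cv2.erode(hull,np.ones((9,9)))
    pl=big((hull>0)&(hsv[...,2]>140)&(hsv[...,1]<70),(312,250) if n=="scene" else (330,228))
    ap=cv2.approxPolyDP(hu,4,True).reshape(-1,2)
    print(n,"stand hull px",ap.tolist(),"\n z18",ray(n,ap,18).round(0)[:,:2].tolist(), "z",[round(float(C[b,a,2])) for a,b in ap])
    cs,_=cv2.findContours(pl.astype(np.uint8),0,2);hp=cv2.convexHull(np.vstack(cs))
    w_=ray(n,hp.reshape(-1,2).astype(float),30)[:,:2].astype(np.float32)
    r=cv2.minAreaRect(w_);print(" plate rect z30",np.round(cv2.boxPoints(r),1).tolist(),r)
    ys,xs=np.where(pl);P=C[ys,xs];P=P[(P[:,2]>10)&(P[:,2]<60)]
    co=np.linalg.lstsq(np.c_[P[:,:2]-P[:,:2].mean(0),np.ones(len(P))],P[:,2],rcond=None)[0];print(" plane",co.round(3),P.mean(0).round(1),len(P))
    K=4 if n=="scene" else 5
    cv2.imwrite(f"pics/{n}_{sys.argv[1]}.png",cv2.resize(p[y:y+h,x:x+w,::-1],None,fx=K,fy=K,interpolation=cv2.INTER_CUBIC)[:600,:800])
E
python3 m.py a
```

```text
scene stand hull px [[276, 224], [372, 236], [363, 314], [252, 299], [258, 267]] 
 z18 [[448.0, -117.0], [506.0, 94.0], [706.0, 41.0], [651.0, -170.0], [571.0, -158.0]] z [18, 15, 7, 5, 31]
 plate rect z30 [[479.20001220703125, -91.69999694824219], [577.2999877929688, -115.4000015258789], [607.5999755859375, 10.0], [509.5, 33.70000076293945]] ((543.377685546875, -40.84320831298828), (129.04139709472656, 100.95872497558594), 76.41105651855469)
 plane [1.9000e-02 5.4000e-02 2.8908e+01] [548.2 -38.   28.9] 1473
top stand hull px [[298, 181], [373, 195], [360, 264], [284, 249]] 
 z18 [[695.0, 42.0], [637.0, -169.0], [441.0, -116.0], [499.0, 93.0]] z [19, 18, 11, 22]
 plate rect z30 [[474.70001220703125, -90.30000305175781], [571.5, -114.69999694824219], [603.2000122070312, 10.800000190734863], [506.3999938964844, 35.20000076293945]] ((538.9351806640625, -39.7637939453125), (129.4873504638672, 99.8158950805664), 75.84027099609375)
 plane [1.4000e-02 5.8000e-02 2.8997e+01] [537.6 -36.8  29. ] 1270
```

View pics/scene_a.png

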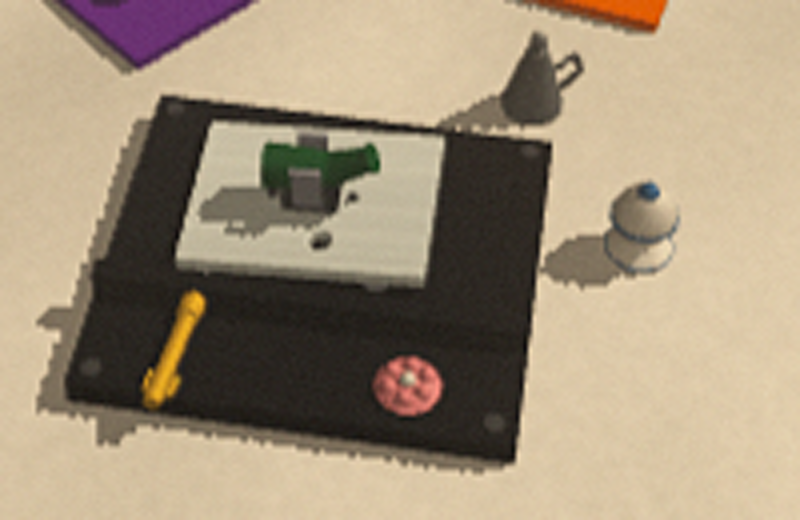

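View pics/top_a.png

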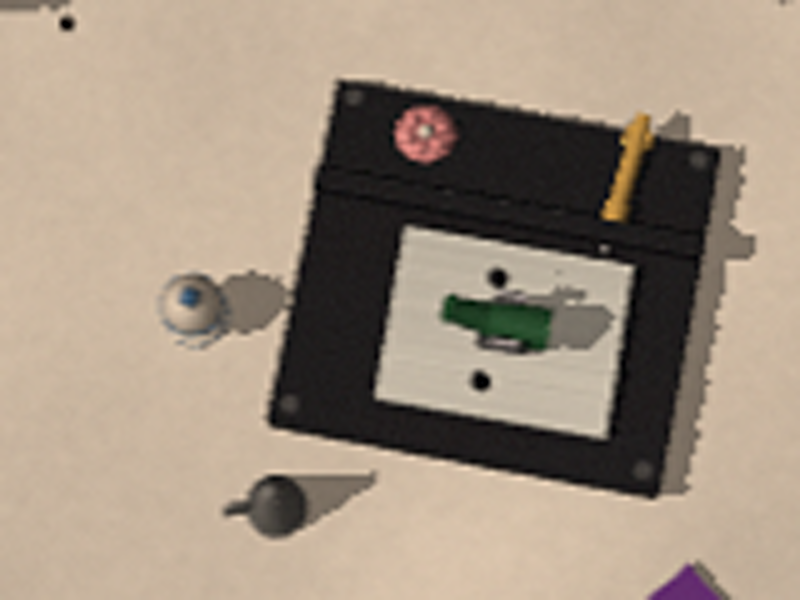

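The crop confirms the aluminium plate on the black stand: plate centre about (505,335) in the top crop, holes at (498,277) and (481,380), and clear space on its robot-side and -y edges. Estimates are stand origin ≈ (558,-11), yaw ≈ -15.2°, with the plate short by about (11, 33) mm in the stand frame. I'll align the tool with the stand, shut the fingers and move above the plate's robot side.

```bash
python3 -m jog '[[[0,0,0,0,0,0.0291,0],[0,0,0,0,0,0.0291,0],[0,0,0,0,0,0.0291,0],[0,0,0,0,0,0.0291,0],[0.2,-1,0,0,0,0,0],[0.2,-1,0,0,0,0,0],[0.2,-1,0,0,0,0,0],[0.2,-1,0,0,0,0,0],[0.2,-1,0,0,0,0,0],[0.12,-1,0,0,0,0,0],[0,-1,0,0,0,0,0],[0,-1,0,0,0,0,0]]]'
python3 -m jog '[[[0,-1,0.5,0,0,0,0],[0,-1,0.8,0,0,0,0],[0,-0.98,0.8,0,0,0,0],[0,0,0,0,0,0,0],[0,0,0,0,0,0,0]]]'
```

```text
time: 1.7
tool_pos: [428.7, -163.1, 231.2]
tcp_rot: [-180.0, -0.0, -15.2]
ft_force: [0.6, -0.7, -0.6]
finger_gap: -0.0
time: 2.33
tool_pos: [467.2, -22.8, 127.9]
tcp_rot: [180.0, 0.0, -15.2]
ft_force: [-0.3, -0.5, 0.0]
finger_gap: 0.4
```

```bash
python3 -m jog '[[[0,0,0.7,0,0,0,0],[0,0,0.75,0,0,0,0],[0,0,0.4,0,0,0,0],[0,0,0.22,0,0,0,0],[0,0,0,0,0,0,0]]]'
python3 m.py b | grep -v hull; python3 -c "
from h import *
print(telemetry.sense()['tool_pos'])"
```

```text
time: 2.95
tool_pos: [467.5, -23.6, 24.7]
tcp_rot: [180.0, -0.0, -15.3]
ft_force: [0.0, 0.4, 0.3]
finger_gap: -0.1
 z18 [[235.0, 46.0], [506.0, 94.0], [706.0, 41.0], [651.0, -170.0], [199.0, -55.0]] z [217, 16, 6, 7, 228]
 plate rect z30 [[352.1000061035156, -24.399999618530273], [571.7000122070312, -125.5], [628.5, -1.899999976158142], [409.0, 99.0999984741211]] ((490.3180236816406, -13.168327331542969), (136.01467895507812, 241.70401000976562), 65.29524993896484)
 plane [ 0.051  0.048 28.883] [551.4 -31.2  28.9] 1424
[468.27141709 -23.3206688   25.59137398]Traceback (most recent call last):
  File "m.py", line 13, in <module>
    pl=big((hull>0)&(hsv[...,2]>140)&(hsv[...,1]<70),(312,250) if n=="scene" else (330,228))
  File "h.py", line 18, in big
    i=min(b,key=lambda i:np.hypot(*(ce[i]-near)));return l==i
ValueError: min() iterable argument is empty
```

View pics/scene_b.png

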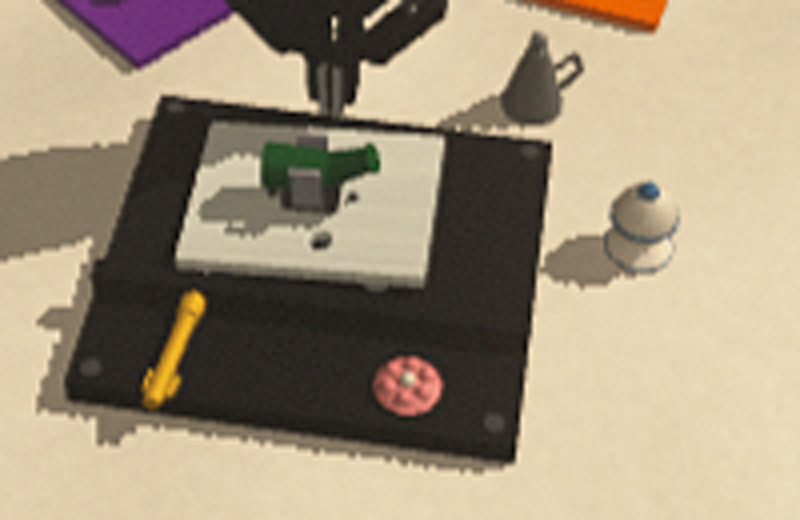

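The finger (330,105) stands behind the middle of the plate's robot-side edge and the deck is clear there. Pushing slowly toward the fence.

```bash
python3 -m jog '[[[0.1,0,0.03,0,0,0,0],[0.08,0,0,0,0,0,0],[0.04,0,0,0,0,0,0],[0.03,0,0,0,0,0,0],[0.03,0,0,0,0,0,0],[0.03,0,0,0,0,0,0],[0.03,0,0,0,0,0,0]]]'
python3 -m jog '[[[0.03,0,0,0,0,0,0],[0.03,0,0,0,0,0,0],[0.03,0,0,0,0,0,0]]]'
```

```text
time: 3.92
tool_pos: [482.9, -27.0, 22.4]
tcp_rot: [180.0, 0.1, -15.2]
ft_force: [-3.6, 0.9, 3.2]
finger_gap: 0.3
time: 4.3
tool_pos: [488.0, -28.4, 22.7]
tcp_rot: [180.0, 0.0, -15.2]
ft_force: [-3.3, 1.6, -0.5]
finger_gap: 0.1
```

```bash
python3 -m jog '[[[0.03,0,0,0,0,0,0],[0.03,0,0,0,0,0,0],[0.03,0,0,0,0,0,0]]]'
python3 -m jog '[[[0.02,0,0,0,0,0,0],[0.02,0,0,0,0,0,0]]]'
```

```text
time: 4.68
tool_pos: [492.3, -29.5, 22.7]
tcp_rot: [-180.0, 0.0, -15.2]
ft_force: [-4.7, 3.1, 0.9]
finger_gap: 0.1
time: 4.92
tool_pos: [492.5, -29.5, 22.3]
tcp_rot: [-180.0, 0.2, -15.2]
ft_force: [-12.7, 3.7, 10.1]
finger_gap: -0.1
```

```bash
python3 -m jog '[[[0.01,0,0,0,0,0,0],[0,0,0,0,0,0,0]]]'; sed -i 's/for n,(x,y,w,h) in/for n,(x,y,w,h) in [t for t in/; s/)).items():/)).items() if t[0] in sys.argv[2:]]:/' m.py; python3 m.py c scene
```

```text
time: 5.18
tool_pos: [492.5, -29.5, 22.3]
tcp_rot: [180.0, 0.3, -15.2]
ft_force: [-13.3, 4.2, 10.3]
finger_gap: -0.1
scene stand hull px [[294, 168], [334, 174], [372, 236], [361, 315], [252, 299]] 
 z18 [[246.0, -65.0], [280.0, 36.0], [506.0, 94.0], [708.0, 37.0], [651.0, -170.0]] z [734, 211, 17, 3, 7]
 plate rect z30 [[484.6000061035156, -92.9000015258789], [583.5, -118.5999984741211], [615.9000244140625, 6.300000190734863], [517.0, 32.0]] ((550.2628173828125, -43.304649353027344), (128.97833251953125, 102.2065658569336), 75.43689727783203)
 plane [ 0.03   0.051 29.296] [565.5 -30.9  29.3] 1282
```

View pics/scene_c.png

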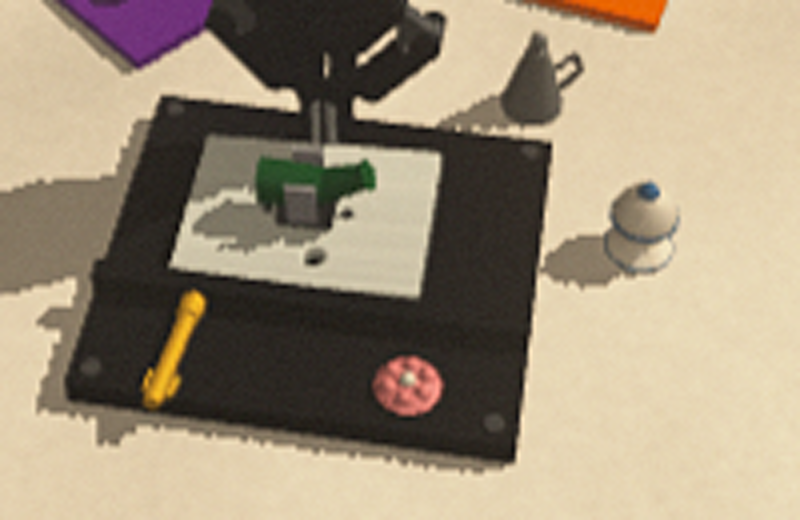

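The plate's far edge is now against the fence (crop line (172,268)–(420,297)), steady at 13 N with yaw -14.6°, against -15.2° for the stand. I'll back off and go round to the -y edge.

```bash
python3 -m jog '[[[-0.3,0,0,0,0,0,0],[0,0.3,-0.4,0,0,0,0],[0,0.8,0,0,0,0,0],[0,0.76,0,0,0,0,0],[0.5,0,0,0,0,0,0],[0.7,0,0,0,0,0,0],[0.27,0,0,0,0,0,0],[0,0,0.3,0,0,0,0],[0,0,0.1,0,0,0,0],[0,0,0,0,0,0,0]]]'
```

```text
time: 6.48
tool_pos: [525.2, -134.7, 21.4]
tcp_rot: [-180.0, 0.1, -15.2]
ft_force: [0.3, 0.1, -0.3]
finger_gap: 0.0
```

```bash
python3 -m jog '[[[0,-0.15,0,0,0,0,0],[0,-0.06,0,0,0,0,0],[0,-0.04,0,0,0,0,0],[0,-0.04,0,0,0,0,0],[0,-0.04,0,0,0,0,0],[0,-0.04,0,0,0,0,0]]]'
python3 -m jog '[[[0,-0.04,0,0,0,0,0],[0,-0.04,0,0,0,0,0],[0,-0.04,0,0,0,0,0],[0,-0.04,0,0,0,0,0],[0,-0.04,0,0,0,0,0]]]'
```

```text
time: 7.22
tool_pos: [531.6, -117.4, 22.7]
tcp_rot: [180.0, 0.0, -15.2]
ft_force: [0.2, -0.2, -0.2]
finger_gap: -0.3
time: 7.85
tool_pos: [534.1, -107.8, 22.7]
tcp_rot: [180.0, 0.0, -15.2]
ft_force: [-0.8, -2.1, 0.4]
finger_gap: -0.3
```

```bash
python3 -m jog '[[[0,-0.04,0,0,0,0,0],[0,-0.04,0,0,0,0,0],[0,-0.04,0,0,0,0,0],[0,-0.04,0,0,0,0,0],[0,-0.04,0,0,0,0,0]]]'
python3 m.py d scene
```

```text
time: 8.48
tool_pos: [536.8, -98.0, 22.7]
tcp_rot: [180.0, 0.0, -15.2]
ft_force: [-1.9, -3.2, 0.1]
finger_gap: 0.0
scene stand hull px [[258, 185], [301, 191], [372, 236], [363, 314], [252, 299]] 
 z18 [[306.0, -158.0], [338.0, -53.0], [506.0, 94.0], [706.0, 41.0], [651.0, -170.0]] z [219, 196, 20, 9, 5]
 plate rect z30 [[488.20001220703125, -77.4000015258789], [587.2999877929688, -103.4000015258789], [620.0, 21.5], [520.9000244140625, 47.5]] ((554.1070556640625, -27.957550048828125), (129.12303161621094, 102.4397201538086), 75.30805206298828)
 plane [ 0.032  0.059 29.889] [564.8 -19.5  29.9] 1426
```

View pics/scene_d.png

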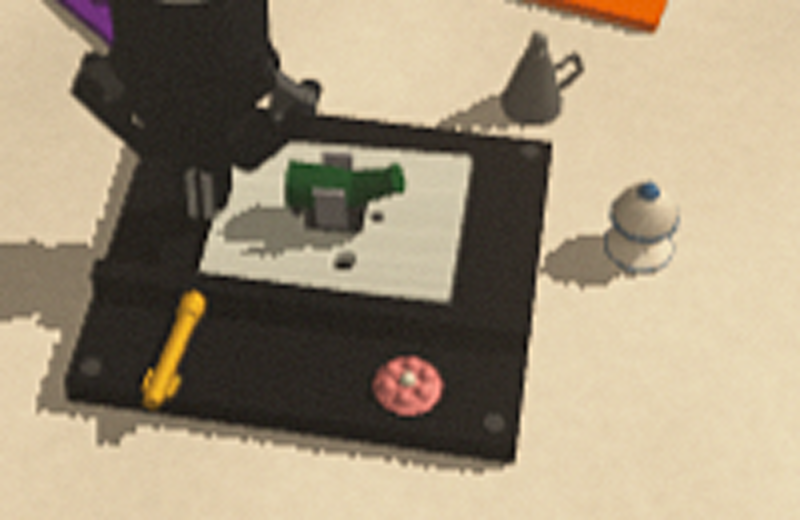

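The plate has slid about 16 mm along the fence and is still flush (far edge (200,272)–(452,300)). About 17 mm remain.

```bash
python3 -m jog '[[[0,-0.04,0,0,0,0,0],[0,-0.04,0,0,0,0,0],[0,-0.04,0,0,0,0,0],[0,-0.04,0,0,0,0,0],[0,-0.04,0,0,0,0,0],[0,-0.04,0,0,0,0,0]]]'
python3 -m jog '[[[0,-0.02,0,0,0,0,0],[0,-0.02,0,0,0,0,0],[0,-0.02,0,0,0,0,0]]]'
python3 m.py e scene|tail -2
```

```text
time: 9.28
tool_pos: [539.9, -86.5, 22.7]
tcp_rot: [180.0, 0.0, -15.2]
ft_force: [-2.9, -3.9, 0.7]
finger_gap: -0.1
time: 9.65
tool_pos: [541.2, -83.4, 22.9]
tcp_rot: [-180.0, -0.0, -15.2]
ft_force: [-0.6, -0.1, -0.1]
finger_gap: -0.1
 plate rect z30 [[498.29998779296875, -63.0], [591.0999755859375, -87.80000305175781], [624.4000244140625, 37.0], [531.5999755859375, 61.70000076293945]] ((561.3469848632812, -13.018783569335938), (129.08380126953125, 96.07001495361328), 75.07710266113281)
 plane [ 1.2000e-02 -2.0000e-03  2.5055e+01] [565.6  -5.4  25.1] 1405
```

The push force vanished and the plate's plane is now level at z≈25–26, so it has dropped. I'll retreat clear and check in both views.

```bash
python3 -m jog '[[[0,0.1,0,0,0,0,0],[0,0.4,0,0,0,0,0],[0,0.5,-0.3,0,0,0,0],[0,0.5,-0.8,0,0,0,0],[0,1,-1,0,0,0,0],[0,1,-1,0,0,0,0],[0,1,0,0,0,0,0],[0,1,0,0,0,0,0],[0,1,0,0,0,0,0],[0,0,0,0,0,0,0],[0,0,0,0,0,0,0]]]'
python3 m.py f scene top
python3 - <<'E'
import cv2,numpy as np
a=cv2.imread('pics/scene_f.png');b=cv2.imread('pics/top_f.png')
a=cv2.resize(a,(400,260));b=cv2.resize(b,(400,300));c=np.zeros((300,800,3),np.uint8);c[:260,:400]=a;c[:,400:]=b;cv2.imwrite('pics/both_f.png',c)
E
```

```text
time: 11.08
tool_pos: [457.6, -386.5, 165.8]
tcp_rot: [-180.0, 0.0, -15.3]
ft_force: [0.1, 0.2, -0.9]
finger_gap: -0.1
scene stand hull px [[276, 224], [372, 236], [363, 314], [252, 299]] 
 z18 [[448.0, -117.0], [506.0, 94.0], [706.0, 41.0], [651.0, -170.0]] z [17, 17, 8, 7]
 plate rect z30 [[498.29998779296875, -63.0], [591.0999755859375, -87.80000305175781], [624.4000244140625, 37.0], [531.5999755859375, 61.70000076293945]] ((561.3469848632812, -13.018783569335938), (129.08380126953125, 96.07001495361328), 75.07710266113281)
 plane [ 1.3000e-02 -3.0000e-03  2.4993e+01] [561.9  -9.3  25. ] 1511
top stand hull px [[298, 181], [373, 195], [360, 264], [284, 249]] 
 z18 [[695.0, 42.0], [637.0, -169.0], [441.0, -116.0], [499.0, 93.0]] z [19, 20, 8, 15]
 plate rect z30 [[492.1000061035156, -62.29999923706055], [588.7000122070312, -88.0999984741211], [622.0999755859375, 37.099998474121094], [525.5, 62.900001525878906]] ((557.0756225585938, -12.606796264648438), (129.5424346923828, 99.98448944091797), 75.07196044921875)
 plane [-6.0000e-03  3.0000e-03  2.5289e+01] [556.4  -9.8  25.3] 1284
```

View pics/both_f.png

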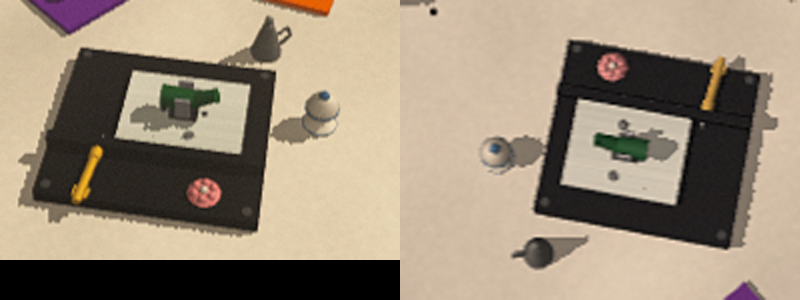

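The plate lies flat, with steel pins showing in both holes at (624,125) and (613,176). The bystanders look unmoved and the arm is clear.

```bash
python3 -c "
from bench import job;print(job.hand_in())"
```

```text
the job is handed in; nothing more can be done
None
```

The plate is seated on both pins and lies flat on the stand, and I handed the job in at about 11 s on the robot's clock. With shut fingertips I pushed the aluminium plate against the fence until it held at about 13 N. Then I pushed its -y edge along the fence at 2–4 N until the force vanished and it dropped, and withdrew.

**Last checks:**
- **Level:** the plate's upper face measures level within about 0.013 rad at z ≈ 25 mm. 26 mm is expected when seated.
- **Position:** the top view puts its centre at (557, -13), yaw -14.9°. The stand origin is estimated at (558, -11), yaw -15.2°, so they agree to within the calibration.
- **Pins and bystanders:** steel shows in both holes. The four bystanders in the close-up crops look unmoved. I did not re-check the jar and the tea bowl, but the arm did not work near them.
- **Disagreement:** the scene camera reads the plate centre about 4 mm farther in x than the top camera. It showed the same offset in the first look, so I put it down to camera bias.

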